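Seat two reference discs in their plate

ROBOT

A 6-joint arm with a two-finger parallel gripper is mounted at the origin on a cart in front of the work surface, level with it; the furniture and walls round the work are solid. World frame = base frame: x ahead of the robot, y to its left, z up, the work surface at z = 0. Lengths are in m, angles in rad, forces in N, time in s.
With the tool pointing down it reaches from about 0.225 to 0.875 m from the base axis. Payload 3.4 kg.
Tool frame: the origin (TCP) lies at the very end of the fingers, on their centre line; the grasp point (between the pads) lies 19 mm behind it; z points along the fingers, y is the direction in which the jaws open and shut (so a half turn about z gives the same grasp; the last joint's range is limited). The gripper opens to 85 mm and grips with 20 to 120 N. Pads are 22 mm wide; open, the fingers measure 114 mm over their backs; the gripper's body (76 mm by 85 mm) begins 54 mm behind the grasp point. The pads swing forward as they close: fully open they stand 13 mm farther back than shut.
Start: joints at [-1.307, 0.276, 1.505, -0, 1.361, -0.121], TCP at [0.216, -0.533, 0.231] pointing down, gripper open.
Joint ranges: [-2.89, 2.89], [-0.75, 2.08], [0.22, 2.7], [-1.18, 4.32], [0.11, 2.71], [-2.7, 2.7]. Speed limits (rad/s): [2.57, 2.57, 3.14, 3.14, 3.14, 3.14].

INTERFACE

Orientations are given as a unit quaternion [w, x, y, z].
In Python, from rig import manip, eyes gives the robot as it stands. The module is installed in compiled form; this text tells all that it offers.
- The arm moves only by the tool servo_tool, never from a script. Its argument "deltas" is one flat list of numbers, 6 for each row, row after row: the shift along the tool's x, y, z in cm, then the turn, a rotation vector about the tool's x, y, z in degrees. A call has 1 to 20 rows; each row shifts and turns the pose as measured when the row begins, along the tool's axes as they then stand; what a row does not reach is not made up. A row lasts 1/10 s, in which the tool goes at most 50 mm and 8.59 degrees, less where a joint would pass 70% of its speed; a pose out of reach is approached as far as the arm can. A call with a gripper value outside its range is refused whole. "jaw" is the finger opening in cm, from 0 to 8.54, set as the call begins (left out, the last holds). The fingers move at their own pace and stop on an object; "grip_force" is the grip in N (left out, the last holds). Time passes only in rows, so rows that do not move let the fingers close. It gives the time, the measured TCP pose, the force and the opening at its end, in the units of the state.
- manip.get_state(): the state, without advancing time (a new reading comes with each control period).
- eyes.get_image(name): name is "scene" or "top" or "wrist"; returns (picture, depth): 400x640x3 uint8, red, green, blue; 400x640 float32, m along the optical axis (not along the pixel's ray), 0 where there is no reading.
- eyes.get_calibration(name): a dict with "camera_matrix" (3x3 intrinsics, pixels), "distortion" ([k1, k2, p1, p2, k3] as OpenCV has them; the pictures are not rectified), "rvec" (rotation vector, rad) and "tvec" (3), from world to camera coordinates, as OpenCV has them. Camera axes: x right, y down, z forward; pixel columns grow to the right and rows downward; lengths in m; the calibration is good to about 2 mm. A picture is of the moment at which its call begins: read the wrist's pose just before it. get_calibration takes no time and is no camera call; for the wrist camera it gives the pose at the moment of the call.
- manip.sign_off(): hands the job in, once; it reports no verdict.
The state is a dict: "clock": time; "qpos": joint angles; "qd": joint speeds; "effort": joint torques, N m; "position": TCP position; "ee_rot": TCP orientation; "contact_force": force on the tool from outside, world axes, zero at the start; "moment": the same for the moment, N m; "width": finger opening in m.
Only numpy, scipy, OpenCV 4.12 (cv2) and the standard library are available. Lean on these libraries where they do the work, as an engineer would, in place of code of your own. Each camera call takes 0.05 s, during which the arm holds its last target.

TASK

Two loose brass reference discs, one large and one small, lie on top of the grey plate in front of the microwave. With the fingertips push each disc gently across the plate until it drops into the round recess of its own size and lies flat at the bottom. Do not grip or lift the discs, and leave the vial and the forceps beside the plate where they are.

Things in the scene. Friction and masses are not known exactly. Their poses are not given: they have to be found in the camera images.
- plate: Fixed flat grey plate, 160 mm (its x) by 200 mm (its y); origin on the bench under its centre, flat top face 22 mm above it, no raised border. In the half towards its +x (away from the robot, within 25 degrees) are two round blind recesses, the larger on its +y side, the smaller on its -y side, each 9 mm deep, 4 mm wider than its disc, with 1 mm chamfered edges.
- large_recess (a point): Centre of the floor of the larger recess (48 mm across), 13 mm above the bench, 9 mm below the plate's top face.
- small_recess (a point): Centre of the floor of the smaller recess (34 mm across), 13 mm above the bench, 9 mm below the plate's top face.
- large_disc: Loose solid brass disc with a small dark centre mark, 44 mm across, 10 mm thick, about 0.12 kg; origin at the centre of its underside, z is its axis. Starts lying flat on the plate's top face, in the half towards the robot, on the left or on the right. Seated, it stands 1 mm above the top face.
- small_disc: Loose solid brass disc with a small dark centre mark, 30 mm across, 10 mm thick, about 0.055 kg; origin at the centre of its underside, z is its axis. Starts lying flat on the plate's top face, in the half towards the robot, on the other side from the large disc. Seated, it stands 1 mm above the top face.
- vial: Small loose white capped vial, 16 mm across, 30 mm tall, standing on the bench to the right of the plate; a bystander. Origin at its underside.
- forceps: Loose clear forceps, 130 mm long, 6 mm high, lying on the bench in front of the plate's near edge; a bystander. Origin at the middle of its underside.
Mind the look-alikes: they are no part of the job. Leave any pink look-alike of the small_disc alone. Leave any blue look-alike of the large_disc alone.

How it is judged:
By the outcome, as a careful person would: the job done as asked, in the order asked, and still so for the second after the job is handed in, with the robot touching nothing.
It also fails if it takes over 45 s, if anything falls off the work surface, if the arm or the gripper's body presses on something with over 40 N, if the wrist force passes 120 N, or if a joint passes its speed limit or range.

## Working session

There is one attempt and no reset: what is moved stays moved. The work goes in short steps, Python scripts to look and compute and a tool call to move; the robot and the scene stay as the last step left them, time stands still between calls to the robot, and variables do not carry over. Pictures are saved under pics/ and viewed, and the job is handed in when it is done.

Besides the shell and the picture viewer there is one more tool, called after "Emit:" as name(argument=value, ...) on one line, values as JSON. servo_tool: Moves the arm, as the interface text tells. Its arguments: {"type":"object","properties":{"deltas":{"type":"array","items":{"type":"number"}},"jaw":{"type":"number"},"grip_force":{"type":"number"}},"required":["deltas"]}

```bash
mkdir -p pics
cat > h.py <<'E'
import numpy as np,cv2
from rig import manip,eyes
def snap(name,fn):
    im,d=eyes.get_image(name); c=eyes.get_calibration(name)
    cv2.imwrite('pics/'+fn+'.png',im[:,:,::-1]); np.savez('pics/'+fn+'.npz',im=im,d=d,**{k:np.array(v,float) for k,v in c.items()})
    return im,d,c
def px2plane(f,pts,z):
    c=np.load('pics/'+f+'.npz'); R=cv2.Rodrigues(c['rvec'])[0]; t=c['tvec'].reshape(3)
    u=cv2.undistortPoints(np.array(pts,float).reshape(-1,1,2),c['camera_matrix'],c['distortion']).reshape(-1,2)
    o=-R.T@t; dd=np.c_[u,np.ones(len(u))]@R
    return o+dd*((z-o[2])/dd[:,2])[:,None]
def px2depth(f,pts):
    c=np.load('pics/'+f+'.npz'); R=cv2.Rodrigues(c['rvec'])[0]; t=c['tvec'].reshape(3)
    u=cv2.undistortPoints(np.array(pts,float).reshape(-1,1,2),c['camera_matrix'],c['distortion']).reshape(-1,2)
    z=np.array([np.median(c['d'][int(round(y))-1:int(round(y))+2,int(round(x))-1:int(round(x))+2]) for x,y in np.array(pts).reshape(-1,2)])
    return (np.c_[u,np.ones(len(u))]*z[:,None]-t)@R
def tri(f1,p1,f2,p2):
    P=[];X=[]
    for f,p in((f1,p1),(f2,p2)):
        c=np.load('pics/'+f+'.npz'); R=cv2.Rodrigues(c['rvec'])[0]
        P.append(np.c_[R,c['tvec'].reshape(3)]); X.append(cv2.undistortPoints(np.array(p,float).reshape(-1,1,2),c['camera_matrix'],c['distortion']).reshape(-1,2).T)
    h=cv2.triangulatePoints(P[0],P[1],X[0],X[1]); return (h[:3]/h[3]).T
def crop(f,x0,y0,x1,y1,s,out):
    im=cv2.imread('pics/'+f+'.png')[y0:y1,x0:x1]; cv2.imwrite('pics/'+out+'.png',cv2.resize(im,None,fx=s,fy=s,interpolation=cv2.INTER_CUBIC))
E
python3 -c "
from h import *
print(manip.get_state())
snap('scene','s0');snap('top','t0')"
```

```text
{'clock': 0.0, 'qpos': array([-1.30699747e+00,  2.76598303e-01,  1.50614996e+00, -1.57871642e-05,
        1.36073563e+00, -1.21002178e-01]), 'qd': array([-0.00036237,  0.00101224, -0.00072354, -0.00063103, -0.00047496,
        0.00046287]), 'effort': array([-1.07403688e-03, -4.16776800e+01, -2.45808184e+01, -1.94458653e-04,
        1.09470013e-02, -1.17892375e-05]), 'position': array([ 0.21568445, -0.53242127,  0.23043115]), 'ee_rot': array([-9.42657053e-04,  9.81547292e-01,  1.91217203e-01, -7.51569701e-05]), 'contact_force': array([ 0.35057245,  0.11800517, -0.35102003]), 'moment': array([-0.02390213,  0.05168649,  0.01734507]), 'width': 0.08566677198371248}
```

View pics/t0.png

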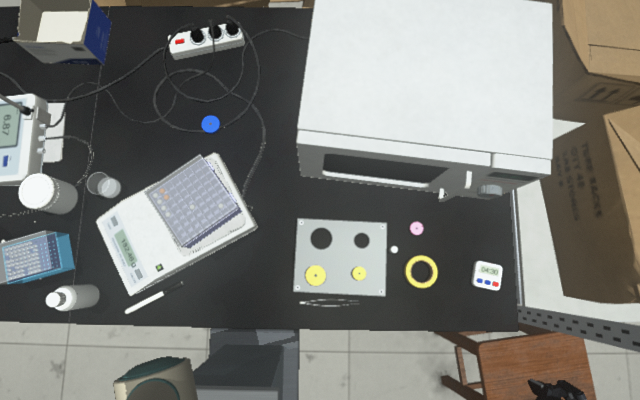

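View pics/s0.png

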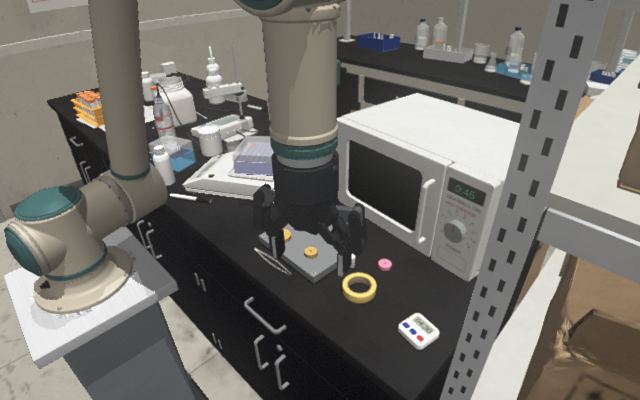

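```bash
python3 -c "
from h import *
np.set_printoptions(precision=4,suppress=True)
pts=[(321,238),(362,240),(316,275),(359,273),(297,219),(386,223),(293,295),(386,297),(394,249),(330,302),(417,228),(210,124),(422,271)]
print(px2plane('t0',pts,0.022)); print(px2depth('t0',pts))
c=np.load('pics/t0.npz')
R=cv2.Rodrigues(c['rvec'])[0];print(-R.T@c['tvec'])
print(cv2.projectPoints(np.array([[.2157,-.5324,.23],[0,0,0.]]),c['rvec'],c['tvec'],c['camera_matrix'],c['distortion'])[0])
crop('t0',280,205,440,315,5,'t0c')
crop('s0',220,200,400,310,4,'s0c')
snap('wrist','w0')
"
```

```text
[[ 0.4775 -0.2469  0.022 ]
 [ 0.4745 -0.338   0.022 ]
 [ 0.3965 -0.2371  0.022 ]
 [ 0.4022 -0.3311  0.022 ]
 [ 0.5191 -0.1926  0.022 ]
 [ 0.5133 -0.3921  0.022 ]
 [ 0.353  -0.1879  0.022 ]
 [ 0.3518 -0.3897  0.022 ]
 [ 0.4557 -0.409   0.022 ]
 [ 0.3395 -0.2682  0.022 ]
 [ 0.5032 -0.4616  0.022 ]
 [ 0.7401  0.0173  0.022 ]
 [ 0.4085 -0.4699  0.022 ]]
[[ 0.4781 -0.2471  0.0135]
 [ 0.4752 -0.3392  0.0132]
 [ 0.3966 -0.237   0.0326]
 [ 0.4023 -0.33    0.0317]
 [ 0.5218 -0.1916  0.0007]
 [ 0.5161 -0.3964 -0.0004]
 [ 0.3516 -0.1868  0.0004]
 [ 0.3504 -0.3936  0.001 ]
 [ 0.4553 -0.4075  0.0291]
 [ 0.3377 -0.2692 -0.0005]
 [ 0.5046 -0.465   0.0094]
 [ 0.7445  0.0205  0.0108]
 [ 0.4084 -0.476   0.    ]]
[ 0.409  -0.2302  0.8754]
[[[500.6516 394.5461]]

 [[199.6595 464.7856]]]
```

View pics/t0c.png

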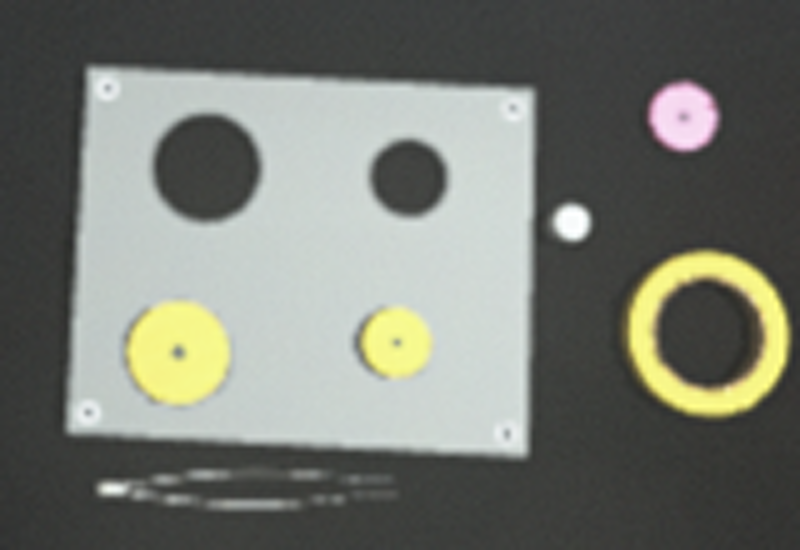

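View pics/s0c.png

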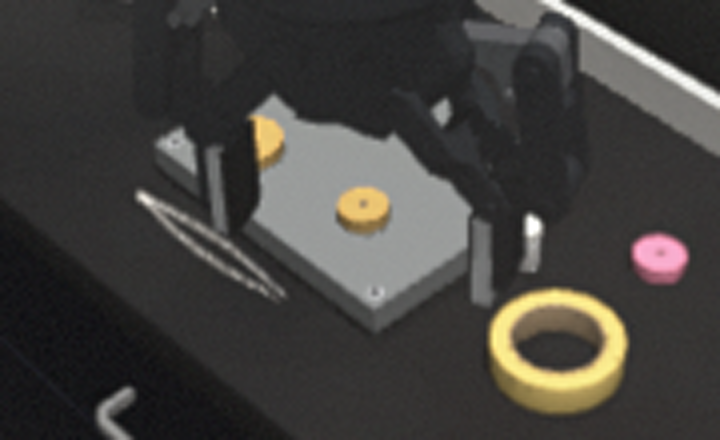

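```bash
ls pics
```

```text
s0.npz
s0.png
s0c.png
t0.npz
t0.png
t0c.png
w0.npz
w0.png
```

View pics/w0.png

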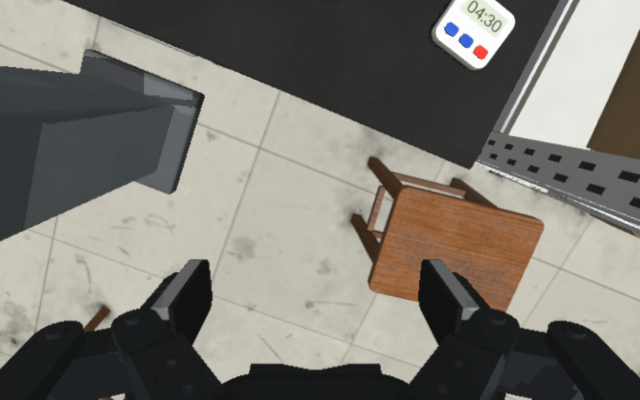

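```bash
python3 -c "
from h import *
np.set_printoptions(precision=4,suppress=True)
s=lambda p:[((x+.5)/5-.5+280,(y+.5)/5-.5+205) for x,y in p]
print(px2plane('t0',s([(178,352),(397,343)]),.032)); print(px2plane('t0',s([(207,167.5),(409,177.5),(87,68),(535,89),(528,456),(67,432)]),.022))
"
```

```text
[[ 0.3966 -0.2353  0.032 ]
 [ 0.4019 -0.33    0.032 ]]
[[ 0.4772 -0.2469  0.022 ]
 [ 0.4742 -0.3367  0.022 ]
 [ 0.5209 -0.1925  0.022 ]
 [ 0.5147 -0.3935  0.022 ]
 [ 0.3543 -0.388   0.022 ]
 [ 0.3615 -0.1877  0.022 ]]
```

Emit:
servo_tool(deltas=[3.1,-2.9,0,0,0,0,3.1,-2.9,0,0,0,0,3.1,-2.9,0,0,0,0,3.1,-2.9,0,0,0,0,3.1,-2.9,0,0,0,0,3.1,-2.9,0,0,0,0,0,0,0,0,0,7.5,0,0,0,0,0,7.5,0,0,0,0,0,7.5,0,0,0,0,0,7.5,0,0,0,0,0,0], jaw=2.4)

```text
clock: 1.25
position: [0.3253, -0.2905, 0.2268]
ee_rot: [-0.003, 0.997, -0.079, -0.001]
contact_force: [-0.3, 0.2, 0.1]
width: 0.024
```

```bash
python3 -c "
from h import *
snap('wrist','w1');print(manip.get_state()['width'])"
```

```text
0.023954750915183873
```

View pics/w1.png

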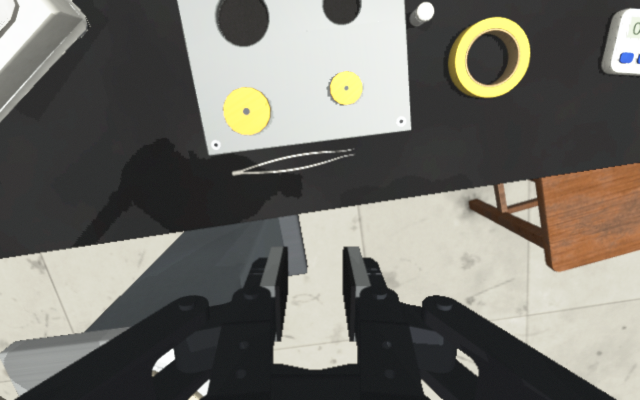

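Emit:
servo_tool(deltas=[1.2,-3.3,0,0,0,-0.9,1.2,-3.3,0,0,0,0,0,0,0,0,0,0,0,0,0,0,0,0])

```text
clock: 1.7
position: [0.3594, -0.2285, 0.2267]
ee_rot: [-0.003, 0.998, -0.066, -0.001]
contact_force: [0.8, -0.1, 0.3]
width: 0.0243
```

```bash
python3 -c "
from h import *
np.set_printoptions(precision=4,suppress=True)
snap('wrist','w2');crop('w2',120,0,360,180,3.3,'w2c');crop('w1',150,0,390,160,3.3,'w1c')"
```

```text
(no output)
```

View pics/w2.png

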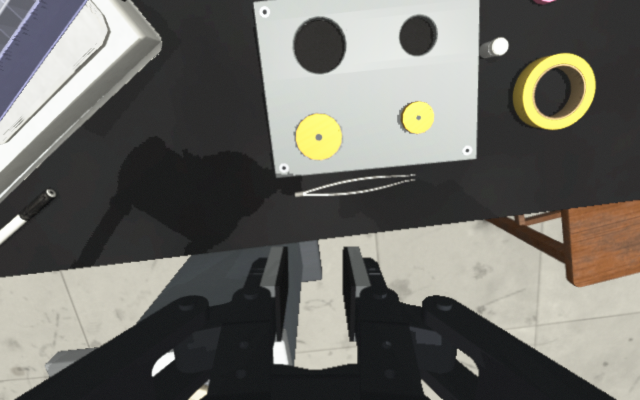

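View pics/w1c.png

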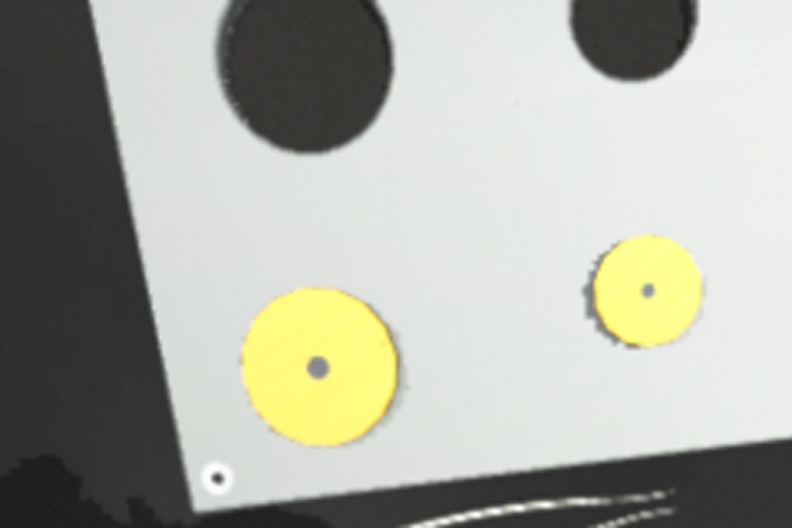

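```bash
cat >> h.py <<'E'
def circ(P):
    A=np.c_[2*P[:,:2],np.ones(len(P))]; b=(P[:,:2]**2).sum(1)
    s=np.linalg.lstsq(A,b,rcond=None)[0]; return s[0],s[1],np.sqrt(s[2]+s[0]**2+s[1]**2)
def blobs(f,seeds):
    # seeds: (kind,x,y,z)
    im=np.load('pics/'+f+'.npz')['im'].astype(int); out=[]
    yel=((im[...,0]-im[...,2])>60).astype(np.uint8); dark=(im.max(2)<130).astype(np.uint8)
    for k,x,y,z in seeds:
        m=yel if k=='d' else dark
        m=cv2.morphologyEx(m,cv2.MORPH_CLOSE,np.ones((7,7),np.uint8)) if k=='d' else m
        n,l=cv2.connectedComponents(m); mm=(l==l[y,x]).astype(np.uint8)
        c=max(cv2.findContours(mm,cv2.RETR_EXTERNAL,cv2.CHAIN_APPROX_NONE)[0],key=len).reshape(-1,2)
        h=cv2.convexHull(c).reshape(-1,2)
        out.append(circ(px2plane(f,h,z)))
    return np.array(out)
E
python3 -c "
from h import *
np.set_printoptions(precision=4,suppress=True)
print(blobs('w2',[('d',310,137,.032),('d',410,117,.032),('r',319,45,.022),('r',418,35,.022)]))
print(blobs('t0',[('d',313,272,.032),('d',356,271,.032),('r',321,238,.022),('r',361,240,.022)]))
print(tri('w2',[(318.7,137),(418.5,117)],'t0',[(315.2,275),(359,273.2)]))
print(tri('w2',[(318.7,137),(418.5,117)],'w1',[(246,111),(346,87.8)]))
print(px2plane('w2',[(318.7,137),(418.5,117)],.032))
"
```

```text
[[ 0.3955 -0.2358  0.0219]
 [ 0.4012 -0.3297  0.0149]
 [ 0.4762 -0.2473  0.0239]
 [ 0.473  -0.3369  0.0169]]
[[ 0.3964 -0.235   0.0216]
 [ 0.4023 -0.3292  0.0143]
 [ 0.4773 -0.2464  0.0234]
 [ 0.4742 -0.3364  0.0164]]
[[ 0.3967 -0.2357  0.0463]
 [ 0.4018 -0.3293  0.0375]]
[[ 0.3953 -0.2361  0.033 ]
 [ 0.4012 -0.3304  0.033 ]]
[[ 0.3952 -0.2361  0.032 ]
 [ 0.4013 -0.3307  0.032 ]]
```

View pics/w2c.png

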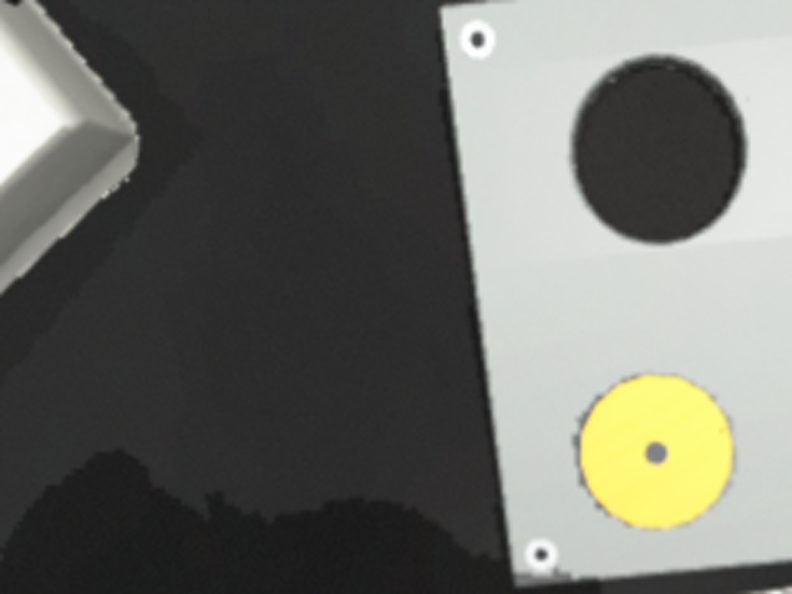

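```bash
python3 -c "
from h import *
from scipy.spatial.transform import Rotation as Ro
np.set_printoptions(precision=4,suppress=True)
s=manip.get_state();q=s['ee_rot'];R=Ro.from_quat([q[1],q[2],q[3],q[0]]).as_matrix()
c=np.load('pics/w2.npz');d=c['d'][235:345,240:385]
ys,xs=np.nonzero((d>0)&(d<0.35)); pts=np.c_[xs+240,ys+235]
Rc=cv2.Rodrigues(c['rvec'])[0];u=cv2.undistortPoints(pts.astype(float).reshape(-1,1,2),c['camera_matrix'],c['distortion']).reshape(-1,2)
W=(np.c_[u,np.ones(len(u))]*d[ys,xs][:,None]-c['tvec'].reshape(3))@Rc
T=(W-s['position'])@R
print(s['position'],len(T),T[:,2].max())
for z in np.arange(.006,-.05,-.004):
  m=(T[:,2]<z)&(T[:,2]>z-.004)
  if m.any(): 
    t=T[m]; i=t[:,1]<0; print(round(z,3),m.sum(),t[:,0].min(),t[:,0].max(),'L',t[i,1].min() if i.any() else 0,t[i,1].max() if i.any() else 0,'R',t[~i,1].min() if (~i).any() else 0,t[~i,1].max() if (~i).any() else 0)
"
```

```text
[ 0.3593 -0.2284  0.2267] 7521 0.00045339186504790796
0.002 29 0.00047830389628400087 0.008539102375455979 L -0.011990414488698808 -0.011833740286238676 R 0.012058140736975224 0.01217463032005144
-0.002 162 -0.01095993058528336 0.011819182558908748 L -0.018343152434371505 -0.011815286510946389 R 0.01204516114265142 0.02279980179821066
-0.006 279 -0.0076192360915757025 0.011904162456461745 L -0.0252363423052273 -0.011734160242960437 R 0.01204328804386422 0.025422206610794217
-0.01 345 -0.010900602406626998 0.012068431851187016 L -0.025439493646787572 -0.011766627520348369 R 0.01203336613165757 0.025739981095258824
-0.014 396 -0.010852184924868453 0.012010178599485615 L -0.025347386501689516 -0.01173999885521656 R 0.012026185472209834 0.02572466583700697
-0.018 407 -0.010618127899183068 0.012021060296365954 L -0.025078756056975605 -0.011751562575789439 R 0.01205511283866064 0.025559717346456814
-0.022 430 -0.011196654882387696 0.012036449300472526 L -0.025141365405424266 -0.011779793613925997 R 0.012011687205656664 0.02586458101388596
-0.026 481 -0.010139454117097591 0.012069139064512971 L -0.02525418841366835 -0.011815042938053463 R 0.012038136873091543 0.025364982983078162
-0.03 354 -0.010797123533227787 0.011891035304358054 L -0.024955596987377076 -0.011596892490698422 R 0.011939551217311065 0.024836564325579798
-0.034 935 -0.011350225268762783 0.012119036402452881 L -0.019924100033962826 -0.011445487356557624 R 0.012002097371983527 0.019525202394121203
-0.038 313 -0.008625331383591266 0.013490935263187662 L -0.023975864441024758 -0.011489624982641805 R 0.012042263459556187 0.022668537981301307
-0.042 540 -0.007139377873218373 0.014511097038617606 L -0.02370770534667818 -0.013063492451857273 R 0.013620416530348352 0.022138303248574794
-0.046 539 -0.00464429845947882 0.01453903291021548 L -0.022659875852498342 -0.013169166868395518 R 0.013426757002165095 0.021569204781060374
```

Emit:
servo_tool(deltas=[0,0.3,4.5,0,0,0,0,0,4.5,0,0,0,0,0,4.5,0,0,0,0,0,3.5,0,0,0,0,0,0,0,0,0,0,0,0,0,0,0])

```text
clock: 2.35
position: [0.3601, -0.2398, 0.0548]
ee_rot: [0.001, 0.998, -0.067, 0.002]
contact_force: [-0.4, -0.6, 0.5]
width: 0.0238
```

```bash
python3 -c "
from h import *
print(manip.get_state()['position'],manip.get_state()['ee_rot'])"
```

```text
[ 0.36011978 -0.23975035  0.05478619] [ 0.00132213  0.99776528 -0.06676463  0.00227727]
```

Emit:
servo_tool(deltas=[-0.2,-0.8,0,0,0,0,0,0,1.5,0,0,0,0,0,0,0,0,0,0,0,0,0,0,0])

```text
clock: 2.75
position: [0.3627, -0.2348, 0.0459]
ee_rot: [0.005, 0.998, -0.067, 0.007]
contact_force: [-0.2, 0.4, 1.3]
width: 0.0239
```

```bash
cat >> h.py <<'E'
from scipy.spatial.transform import Rotation as Ro
def go(p,yaw):
    s=manip.get_state();q=s['ee_rot'];R=Ro.from_quat([q[1],q[2],q[3],q[0]])
    a=np.radians(yaw)/2; D=Ro.from_quat([np.cos(a),np.sin(a),0,0])
    np.set_printoptions(precision=3,suppress=True)
    print('at',s['position'],'F',s['contact_force'],'cm',R.inv().apply(np.array(p)-s['position'])*100,'deg',np.degrees((R.inv()*D).as_rotvec()),'w',s['width'])
E
python3 -c "
from h import *
go([.358,-.2306,.0458],-7.9)"
```

```text
at [ 0.363 -0.235  0.046] F [-0.178  0.374  1.324] cm [-0.525 -0.356 -0.001] deg [ 0.538 -0.867  0.192] w 0.023855966000558233
```

Emit:
servo_tool(deltas=[-0.5,-0.4,0,0.5,-0.9,0.2,0,0,0,0,0,0,0,0,0,0,0,0])

```text
clock: 3.05
position: [0.3595, -0.2308, 0.0487]
ee_rot: [0.002, 0.998, -0.069, 0.001]
contact_force: [-0.3, -0.2, 0.7]
width: 0.0245
```

```bash
python3 -c "
from h import *
go([.358,-.2306,.0255],-7.9)"
```

```text
at [ 0.359 -0.231  0.049] F [-0.268 -0.164  0.668] cm [-0.154 -0.005  2.324] deg [ 0.179 -0.166  0.002] w 0.024520793220819716
```

Emit:
servo_tool(deltas=[-0.1,0,1.2,0,0,0,0,0,0.9,0,0,0,0,0,0,0,0,0,0,0,0,0,0,0])

```text
clock: 3.45
position: [0.3594, -0.2313, 0.0281]
ee_rot: [0.002, 0.998, -0.069, 0.002]
contact_force: [-0.2, 0.6, 0.7]
width: 0.0237
```

```bash
python3 -c "
from h import *
go([.362,-.231,.0252],-7.9)"
```

```text
at [ 0.359 -0.231  0.028] F [-0.178  0.619  0.721] cm [ 0.256 -0.07   0.288] deg [ 0.258 -0.285  0.013] w 0.023670249359605475
```

Emit:
servo_tool(deltas=[0,0,0.3,0,0,0,0.5,0,0,0,0,0,0.5,0,0,0,0,0,0.5,0,0,0,0,0,0.5,0,0,0,0,0])

```text
clock: 3.95
position: [0.3804, -0.2343, 0.0254]
ee_rot: [0.002, 0.998, -0.069, 0.002]
contact_force: [0.4, 0.3, -0.1]
width: 0.024
```

```bash
python3 -c "
from h import *
go([.425,-.2397,.0252],-7.9);snap('wrist','w3')"
```

```text
at [ 0.38  -0.234  0.025] F [ 0.413  0.331 -0.1  ] cm [ 4.492 -0.081  0.04 ] deg [ 0.257 -0.269 -0.01 ] w 0.02403796942110187
```

View pics/w3.png

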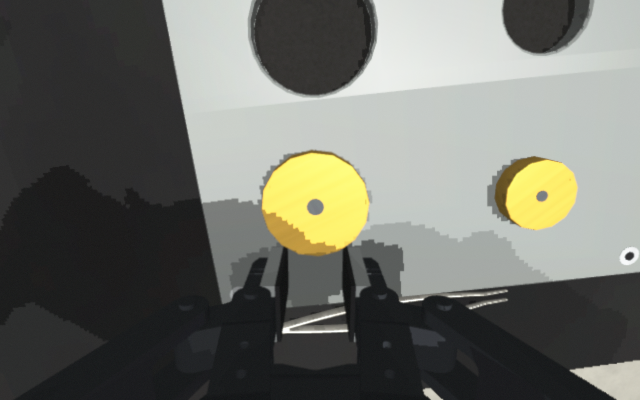

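Emit:
servo_tool(deltas=[0.5,-0.02,0,0,0,0,0.5,-0.02,0,0,0,0,0.5,-0.02,0,0,0,0,0.5,-0.02,0,0,0,0,0.5,0,0,0,0,0,0.5,0,0,0,0,0,0.5,0,0,0,0,0,0.5,0,0,0,0,0,0,0,0,0,0,0])

```text
clock: 4.9
position: [0.4255, -0.24, 0.0257]
ee_rot: [0.003, 0.998, -0.069, 0.003]
contact_force: [0.8, 0.5, 0.9]
width: 0.0239
```

```bash
python3 -c "
from h import *
go([.447,-.2428,.0252],-7.9);snap('wrist','w4')"
```

```text
at [ 0.426 -0.24   0.026] F [0.77  0.546 0.854] cm [ 2.165 -0.019  0.065] deg [ 0.298 -0.372  0.026] w 0.023940574528861006
```

View pics/w4.png

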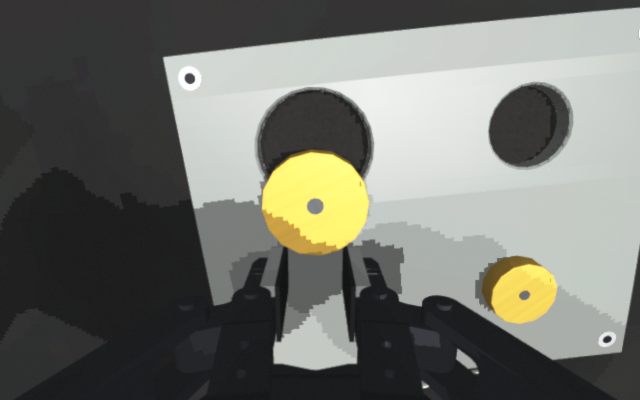

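Emit:
servo_tool(deltas=[0.5,0,0.02,0,0,0,0.4,0,0,0,0,0,0.3,0,0,0,0,0,0.3,0,0,0,0,0,0.3,0,0,0,0,0,0.2,0,0,0,0,0,0,0,0,0,0,0])

```text
clock: 5.65
position: [0.4461, -0.2426, 0.0256]
ee_rot: [0.003, 0.998, -0.069, 0.003]
contact_force: [0.1, 0.1, -0.1]
width: 0.0244
```

```bash
python3 -c "
from h import *
go([.447,-.2428,.0252],-7.9);snap('wrist','w5')"
```

```text
at [ 0.446 -0.243  0.026] F [ 0.136  0.057 -0.148] cm [0.091 0.006 0.039] deg [ 0.273 -0.309  0.012] w 0.024397868953473283
```

View pics/w5.png

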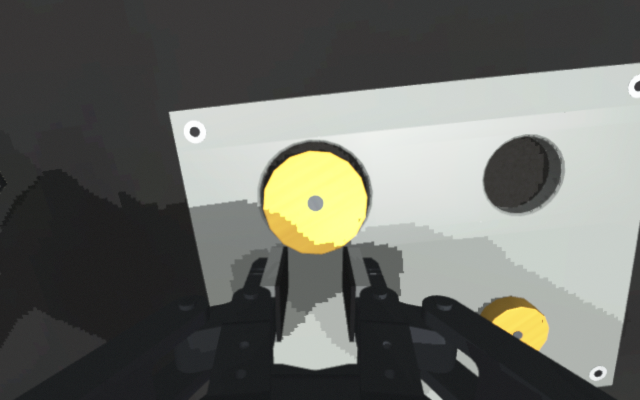

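Emit:
servo_tool(deltas=[0.15,0,0,0,0,0,0.15,0,0,0,0,0,0.1,0,0,0,0,0,0,0,0,0,0,0])

```text
clock: 6.1
position: [0.4503, -0.2433, 0.0256]
ee_rot: [0.003, 0.998, -0.069, 0.003]
contact_force: [-0.7, 0.8, 0.4]
width: 0.0241
```

```bash
python3 -c "
from h import *
go([.447,-.2428,.0252],-7.9);snap('wrist','w6')"
```

```text
at [ 0.45  -0.243  0.026] F [-0.655  0.805  0.403] cm [-0.337 -0.001  0.042] deg [ 0.28  -0.327 -0.001] w 0.0241069792416054
```

View pics/w6.png

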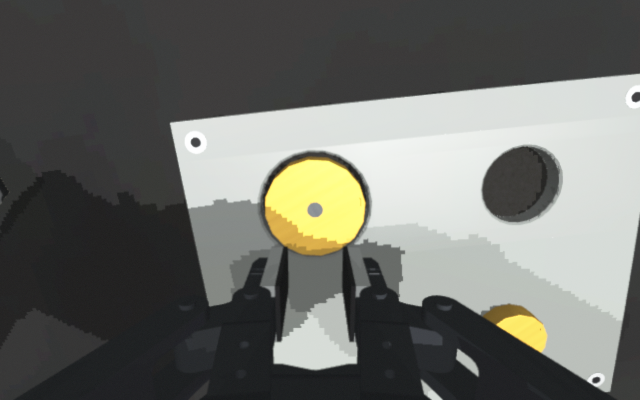

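Emit:
servo_tool(deltas=[-0.3,0,-2,0,0,0,0,0,-4,0.2,-0.2,0,0,0,-4,0,0,-2.4,-2,2,0,0,0,0,-2.5,2.5,0,0,0,0,-2,2.5,0,0,0,0,0,0,0,0,0,0,0,0,0,0,0,0], jaw=1.6)

```text
clock: 6.95
position: [0.3738, -0.3078, 0.1301]
ee_rot: [0.001, 0.999, -0.046, 0.001]
contact_force: [0.1, 0.1, -1.1]
width: 0.0163
```

```bash
python3 -c "
from h import *
go([.3705,-.3268,.06],-5.5);snap('wrist','w7')"
```

```text
at [ 0.374 -0.308  0.13 ] F [ 0.108  0.056 -1.121] cm [-0.169  1.899  7.016] deg [ 0.16  -0.153  0.203] w 0.01629058150358719
```

View pics/w7.png

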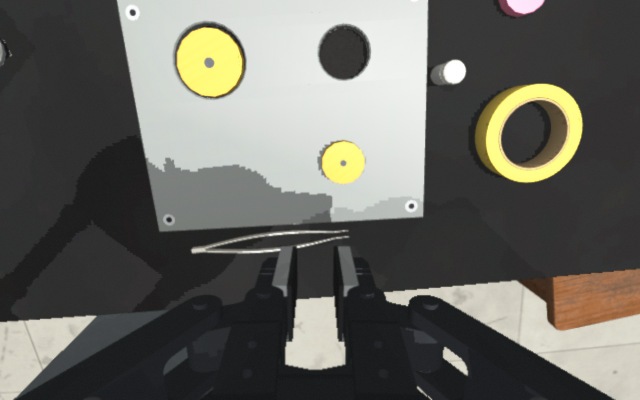

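```bash
python3 -c "
from h import *
np.set_printoptions(precision=4,suppress=True)
print(blobs('w7',[('d',200,62,.023),('d',335,162,.032),('r',343,52,.022)]))
print(px2depth('w7',[(180,62),(240,62),(209,30),(209,92),(165,62),(209,105),(343,150)]))
"
```

```text
[[ 0.4752 -0.2476  0.0221]
 [ 0.4017 -0.3302  0.0149]
 [ 0.4733 -0.337   0.0169]]
[[ 0.4775 -0.2277  0.0224]
 [ 0.4736 -0.2676  0.0223]
 [ 0.4951 -0.2503  0.0224]
 [ 0.4566 -0.2439  0.0225]
 [ 0.4786 -0.2176  0.0221]
 [ 0.4482 -0.242   0.0212]
 [ 0.4101 -0.3311  0.0315]]
```

Emit:
servo_tool(deltas=[-0.2,1.5,0,0,0,0,0,0.4,2.5,0,0,0,0,0,2.5,0,0,0,0,0,1.5,0,0,0,0,0,0,0,0,0])

```text
clock: 7.5
position: [0.374, -0.3297, 0.0636]
ee_rot: [0.004, 0.999, -0.042, 0.003]
contact_force: [0.4, 1.1, -0.6]
width: 0.0162
```

```bash
python3 -c "
from h import *
go([.3705,-.3268,.0255],-5.5)"
```

```text
at [ 0.374 -0.33   0.064] F [ 0.399  1.084 -0.563] cm [-0.399 -0.286  3.803] deg [ 0.388 -0.33   0.632] w 0.016194289227977325
```

Large disc is seated flat (top about 0.0225 all round, 0.032 before). Now the small one.

Emit:
servo_tool(deltas=[-0.4,-0.3,1.5,0.4,-0.3,0.6,0,0,0.5,0,0,0,0,0,0,0,0,0,0,0,0,0,0,0])

```text
clock: 7.9
position: [0.3731, -0.3286, 0.0446]
ee_rot: [0.001, 0.999, -0.046, 0.001]
contact_force: [-0.8, -0.7, 1.1]
width: 0.0159
```

```bash
python3 -c "
from h import *
go([.3705,-.3268,.0255],-5.5)"
```

```text
at [ 0.373 -0.329  0.045] F [-0.798 -0.68   1.086] cm [-0.28  -0.162  1.904] deg [ 0.142 -0.177  0.198] w 0.015858347408736987
```

Emit:
servo_tool(deltas=[-0.3,-0.2,0,0,0,0.2,0,0,1.2,0,0,0,0,0,0.7,0,0,0,0,0,0,0,0,0,0,0,0,0,0,0])

```text
clock: 8.4
position: [0.3719, -0.328, 0.0284]
ee_rot: [0.004, 0.999, -0.048, 0.004]
contact_force: [1.1, -0.6, 0.8]
width: 0.0161
```

```bash
python3 -c "
from h import *
go([.425,-.332,.0255],-5.5);snap('wrist','w8')"
```

```text
at [ 0.372 -0.328  0.028] F [ 1.134 -0.613  0.807] cm [ 5.323 -0.115  0.327] deg [ 0.427 -0.463  0.026] w 0.01612344885744536
```

View pics/w8.png

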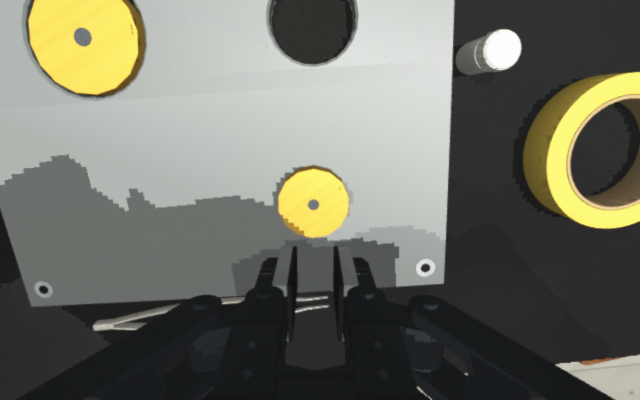

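Emit:
servo_tool(deltas=[0,-0.1,0.3,0.4,-0.4,0,0,0,0,0,0,0,0.5,0,0,0,0,0,0.5,0,0,0,0,0,0.5,0,0,0,0,0,0.5,0,0,0,0,0,0.5,0,0,0,0,0,0.5,0,0,0,0,0,0.5,0,0,0,0,0,0,0,0,0,0,0])

```text
clock: 9.45
position: [0.411, -0.3313, 0.026]
ee_rot: [0.001, 0.999, -0.048, 0.001]
contact_force: [0.3, 0.4, 0.3]
width: 0.0159
```

```bash
python3 -c "
from h import *
go([.449,-.3343,.0255],-5.5);snap('wrist','w9')"
```

```text
at [ 0.411 -0.331  0.026] F [0.312 0.44  0.288] cm [ 3.81  -0.058  0.056] deg [ 0.065 -0.116  0.047] w 0.01585870632043149
```

View pics/w9.png

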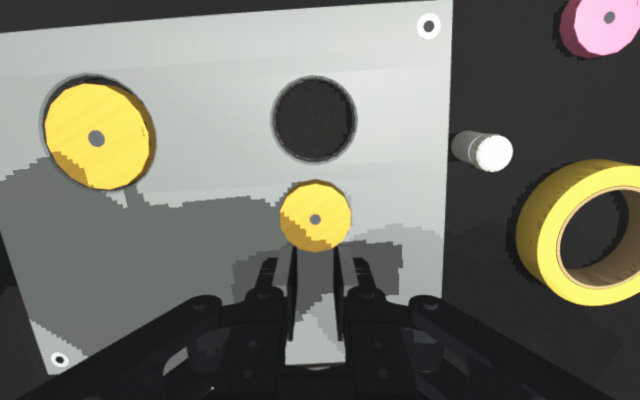

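Emit:
servo_tool(deltas=[0.5,-0.02,0,0,0,0,0.5,-0.02,0,0,0,0,0.5,0,0,0,0,0,0.5,0,0,0,0,0,0.4,0,0,0,0,0,0.3,0,0,0,0,0,0.3,0,0,0,0,0,0.3,0,0,0,0,0,0.2,0,0,0,0,0,0.2,0,0,0,0,0,0,0,0,0,0,0])

```text
clock: 10.6
position: [0.4503, -0.3342, 0.0258]
ee_rot: [0.0, 0.999, -0.048, 0.0]
contact_force: [-0.4, 0.9, -0.2]
width: 0.016
```

```bash
python3 -c "
from h import *
go([.4515,-.3345,.0255],-5.5);snap('wrist','w10')"
```

```text
at [ 0.45  -0.334  0.026] F [-0.377  0.94  -0.226] cm [0.125 0.015 0.034] deg [ 0.027 -0.048  0.034] w 0.016011541995263664
```

View pics/w10.png

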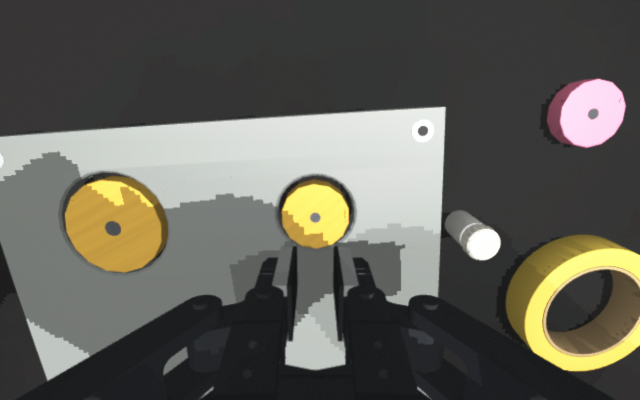

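Emit:
servo_tool(deltas=[0.15,0,0,0,0,0,0.1,0,0,0,0,0,0,0,0,0,0,0])

```text
clock: 10.95
position: [0.4527, -0.3344, 0.0259]
ee_rot: [0.0, 0.999, -0.048, 0.0]
contact_force: [-0.1, -0.3, -0.6]
width: 0.0158
```

```bash
python3 -c "
from h import *
go([.4515,-.3345,.0255],-5.5);snap('wrist','w11')
np.set_printoptions(precision=4,suppress=True)
print(px2depth('w11',[(315,195),(300,217),(330,217),(315,235)]),px2depth('w10',[(315,195),(300,217),(330,217),(315,235)]))"
```

```text
at [ 0.453 -0.334  0.026] F [-0.055 -0.256 -0.637] cm [-0.116  0.019  0.039] deg [ 0.022 -0.044  0.018] w 0.01575667871297658
[[ 0.4841 -0.3378  0.0222]
 [ 0.4749 -0.3303  0.0224]
 [ 0.4737 -0.3433  0.0227]
 [ 0.4659 -0.336   0.0224]] [[ 0.4816 -0.3375  0.0225]
 [ 0.4723 -0.3301  0.0223]
 [ 0.4713 -0.3431  0.023 ]
 [ 0.4633 -0.3358  0.0223]]
```

View pics/w11.png

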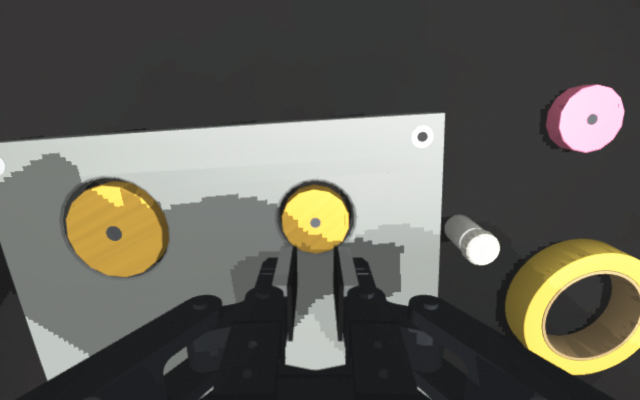

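Seated. Retreat up and back and check everything.

Emit:
servo_tool(deltas=[-0.2,0,-2,0,0,0,0,0,-4,0,0,0,0,0,-4,0,0,0,0,0,-4,0,0,0,-4,0,-2,0,0,0,-4,0,0,0,0,0,-3,0,0,0,0,0,0,0,0,0,0,0,0,0,0,0,0,0,0,0,0,0,0,0])

```text
clock: 12.0
position: [0.3384, -0.3239, 0.1929]
ee_rot: [0.001, 0.999, -0.047, 0.001]
contact_force: [0.5, -0.5, -0.5]
width: 0.016
```

```bash
python3 -c "
from h import *
np.set_printoptions(precision=4,suppress=True)
print(manip.get_state()['qd'])
snap('wrist','w12');snap('top','t12');crop('t12',280,205,440,315,5,'t12c')"
```

```text
[ 0.001   0.0018 -0.0075  0.0066 -0.0094  0.0026]
```

View pics/w12.png

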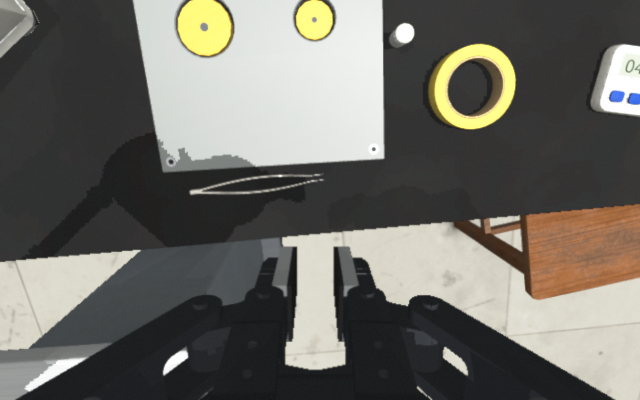

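View pics/t12c.png

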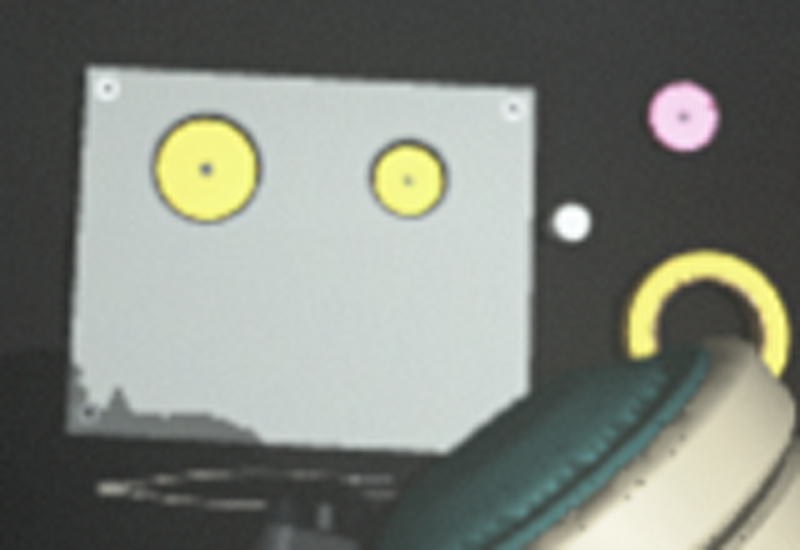

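Both discs lie in their recesses with an even dark gap around them. In the top crop the vial at (571,222) and the forceps' end at (110,488) are where they were at the start.

```bash
python3 -c "
from h import *
np.set_printoptions(precision=4,suppress=True)
print(px2depth('w12',[(185,27),(222,27),(204,45),(204,12),(302,20),(326,20),(314,32),(314,8)])[:,2],px2depth('w12',[(260,60),(250,20)])[:,2])
print(manip.sign_off())"
```

```text
[0.0221 0.0224 0.0226 0.0227 0.0226 0.022  0.0226 0.022 ] [0.0212 0.021 ]
the job is handed in; nothing more can be done
None
```

Both brass discs are in their own recesses and lying flat, and I have handed the job in. I pushed each disc slowly across the plate with two partly open fingertips, without gripping or lifting it. The large one went first, then the small one.

- **Seating:** after backing off, both disc tops read 22.0–22.7 mm all round, against 21.0–21.2 mm for the plate around them. That is about the expected 1 mm of stand-out, with no tilt. The top view shows an even gap around each disc.
- **Bystanders:** the vial, the forceps and the pink look-alike are where they started. I never went near the blue look-alike and did not look at it again at the end.
- **Limits:** the clock was at about 12 s at hand-in. The force readings after each move never went above about 1.5 N.
- **Checks that disagreed:** one early height measurement, matching the top and wrist cameras, gave 46 and 38 mm for the disc tops. I discarded it because the depth readings and the two wrist views gave 32–33 mm. The arm also drifted and tilted slightly on the descents, up to about 8 mm sideways, and I corrected this before touching either disc.

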